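Clip on the stray-light sensor and hold the UV box cover at its balance point

TASK

Take the stray-light reading on the UV box: squeeze the sprung sensor clip open and clip it onto the upright post of the sensor stand, level and sitting at the collar, and let go of it. Then raise the hinged cover of the UV box by the middle of its handle bar to its over-centre balance point and keep it still there; never let it go over to the far side. Finish while still holding the handle with the cover balanced, and leave the bottle, the tube rack and the jar alone.

Things in the scene. Friction and masses are not known exactly. Their poses are not given: they have to be found in the camera images.
- uv_box: The UV box, fixed on the bench: white painted box 200 mm deep (its x) x 210 wide (y) x 85 high, open at the top over a glass plate, closed by the hinged cover. Origin: centre of its underside; its -x side (grey panel with a knob) faces the robot at yaw 0.
- hinge (a point): Middle of the cover's hinge line, on the upper rear (+x) edge of the box: 100 mm along +x of the box frame from its origin, 85 mm above the bench. The hinge line runs along the box's y.
- cover (a joint): Cover's hinge angle, rad: 0 shut (always so at the start), growing as its front edge swings up and away from the robot, stop at 1.75. Balance point: 0.91 (52 degrees), where its centre of mass is straight above the hinge line. The hinge is nearly free: let go below this the cover falls shut, beyond it it falls open. Weight with handle 0.73 kg; lifting it off shut takes about 3.5 N at the bar.
- cover_top (a point): Centre of the flat top of the cover, a white hood 200 x 210 mm, 52 high above the hinge line; moves with it. A grey lamp housing, 65 x 170 mm, stands 50 mm high on the rear of this top, 10 to 75 mm before the hinge line.
- bar (a point): The cover's handle, to be held near its middle: round steel bar, 12 mm diameter, 120 long, parallel to the hinge line (its y), on two legs 112 mm apart inside. This point: middle of the bar. Fixed to the cover; cover shut, it is 165 mm before (-x of the box) and 100 mm above the hinge line, 42 mm clear of the cover's top. The bar can turn between the pads as the cover swings, so the gripper may keep pointing down.
- stand: Sensor stand, fixed: dark steel disc foot 80 mm across and 12 high, upright round steel post of 12 mm diameter, its top 135 mm above the bench, with an aluminium collar 36 mm across on it from 58 to 70 mm above the bench. Origin: centre of its underside. It is left or right of the UV box.
- seat (a point): On the post's axis at the top face of the collar, 70 mm above the bench: the underside of the clip belongs at this height.
- clip: Loose sensor clip, 0.06 to 0.1 kg, flat on the bench like a clothes peg on its side: grey upright sensor core 20 mm across, 36 high (40 with dome), and two white halves mirrored about its x axis, hinged on the core. Origin: underside, on the core's axis. Jaws towards +x, handle paddles towards -x. Squeezing the paddles along y opens the jaws evenly; letting go shuts them by spring.
- paddles (a point): Point on the clip to squeeze: midway between the paddles, 42 mm behind (-x) the clip's origin, 20 mm above its underside. Paddles are 30 mm high and reach from 15 to 61 mm behind the origin. At rest they flare: about 53 mm over their outer faces here, 61 at their ends; fully squeezed (about 11 N each) they are parallel, 26 mm over all.
- mouth (a point): Where the post's axis belongs between the jaws: 30 mm ahead (+x) of the clip's origin, at its underside; the space is free from 12 to 40 mm ahead. Jaws are 24 mm high, end 45 mm ahead of the origin, with inward hooks on their last 5 mm. Fully squeezed they leave about 24 mm here and 26 mm between the hooks: the post can enter from the front, or the clip be lowered over the post's top.
- jaw_left (a joint): Angle of the half whose jaw lies on the clip's +y side, rad: 0 at rest (jaws nearly shut), 0.30 squeezed fully open, about 0.10 when clamped on the post.
- jaw_right (a joint): The same for the half whose jaw lies on the -y side.
- bottle: White plastic bottle, 60 mm diameter, 130 high; bystander. Origin: centre of the underside.
- rack: Clear tube rack with capped white tubes, 70 x 130 mm, 64 high; bystander. Origin: centre of the underside.
- jar: Amber glass jar with a white cap, 56 mm diameter, 60 high; bystander. Origin: centre of the underside.
Mind the look-alikes: they are no part of the job. What is shaped like the stand but brown or red is not meant.

How it is judged (in metres and radians):
On the way, in this order (a step that is already met when the one before it is completed fails the run):
1. the sensor clip is clamped on the post at the collar, level, and let go (x of seat in the frame of clip between 0.015 and 0.041 m and y of seat in the frame of clip between -0.008 and 0.008 m and height (world z) of clip between 0.066 and 0.08 m and angle between clip's own z axis and vertical below 0.2 rad and value of joint jaw_left between 0.03 and 0.19 rad and value of joint jaw_right between 0.03 and 0.19 rad and contact force between clip and stand above 1 N and contact force between the fingers and clip below 0.1 N), for 0.2 s.
2. with the clip on the post, the cover is raised by its handle (value of joint cover above 0.45 rad and contact force between the fingers and cover above 0.3 N and distance between the grasp point and bar below 0.04 m), for 0.1 s.
At the end, for the whole second after the job is handed in: The fingers hold the bar (grasp point within 40 mm of its middle), the cover still within 0.08 rad of its 0.91 rad balance point; the clip is let go, level (0.2 rad), still, both jaws clamped on the post 15 to 41 mm ahead of its origin, its underside 66 to 80 mm high (all of step 1 and value of joint cover between 0.83 and 0.99 rad and velocity of joint cover between -0.05 and 0.05 rad/s and contact force between the fingers and cover above 0.5 N and distance between the grasp point and bar below 0.04 m and linear speed of clip below 0.02 m/s); the arm keeps its last pose, push and grip.
It fails at once if the cover goes over to the far side (beyond 1.2 rad) (value of joint cover above 1.2 rad).
It fails at once if bottle, tube rack or jar is moved by more than 20 mm or tipped (distance of any of bottle, rack, jar from where it was at the start of the episode above 0.02 m or angle between any of bottle, rack, jar's own z axis and vertical above 0.3 rad).
It also fails if it takes over 67 s, if anything falls off the work surface, if the arm or the gripper's body presses on something with over 40 N, if the wrist force passes 120 N, or if a joint passes its speed limit or range.

ROBOT

A 6-joint arm with a two-finger parallel gripper is mounted at the origin on the work surface. World frame = base frame: x ahead of the robot, y to its left, z up, the work surface at z = 0. Lengths are in m, angles in degrees, forces in N, time in s.
With the tool pointing down it reaches from about 0.425 to 0.95 m from the base axis. Payload 3.5 kg.
Tool frame: the origin (TCP) lies at the centre of the arm's flange, where the gripper is bolted on; the fingertips stand 173 mm ahead of it and the grasp point (between the pads) lies 155 mm ahead of it; z points along the fingers, y is the direction in which the jaws open and shut (so a half turn about z gives the same grasp; the last joint's range is limited). The gripper opens to 85 mm and grips with 20 to 120 N. Pads are 22 mm wide; open, the fingers measure 114 mm over their backs; the gripper's body (76 mm by 85 mm) begins 54 mm behind the grasp point. The pads swing forward as they close: fully open they stand 13 mm farther back than shut.
Start: joints at [66.75, 16.404, 90.338, -0, 73.258, -8.594], TCP at [0.171, 0.653, 0.405] pointing down, gripper open.
Joint ranges: [-158.93, 158.93], [-51.34, 127.21], [12.03, 142.37], [-87.48, 267.48], [13.55, 161.25], [-162.69, 162.69]. Speed limits (degrees/s): [159.86, 159.86, 180, 180, 180, 180].

INTERFACE

Orientations are given as a 3x3 rotation matrix whose columns are the frame's x, y, z axes.
In Python, from bench import env, monitor, optics gives the robot as it stands. Calls block until the motion is done:
- env.move_pose(position, orientation): joint-space move of the TCP to a pose.
- env.line_to(position, vel=0.15, attitude=None): straight line of the TCP; attitude=None keeps the orientation; vel is the mean speed in m/s.
- env.set_joints(angles): joint-space move.
- env.move_gripper(opening): finger opening in m; the grip force is fixed at half the most; returns when the fingers have stopped.
- env.sleep(seconds).
- env.solve_ik(position, orientation): joint angles nearest the present ones, or None.
- monitor.get_state(): the state.
- optics.capture(name): name is "scene" or "top" or "wrist"; returns (picture, depth): 400x640x3 uint8, red, green, blue; 400x640 float32, m along the optical axis (not along the pixel's ray), 0 where there is no reading.
- optics.get_calibration(name): a dict with "fx", "fy", "cx", "cy" (pixels), "dist" ([k1, k2, p1, p2, k3] as OpenCV has them; the pictures are not rectified), "extrinsics" (4x4, takes a point from camera to world coordinates); the wrist camera has in their place "mount" (4x4, takes a point from camera to tool coordinates, whose origin is the TCP and whose axes are the flange's). Camera axes: x right, y up, looking along -z (the intrinsics and any distortion apply to the point x, -y, -z); pixel columns grow to the right and rows downward; lengths in m; the calibration is good to about 2 mm. A picture is of the moment at which its call begins: read the wrist's pose just before it. get_calibration takes no time and is no camera call.
A pose or a line that the arm cannot do raises env.Unreachable and nothing moves.
- env.sign_off(): hands the job in, once; it reports no verdict.
The state is a dict: "t": time; "joints": joint angles; "qvel": joint speeds; "tau": joint torques, N m; "tool_pos": TCP position; "eef_rot": TCP orientation; "ft_force": force on the tool from outside, world axes, zero at the start; "torque": the same for the moment, N m; "opening": finger opening in m.
Only numpy, scipy, OpenCV 4.12 (cv2) and the standard library are available. Lean on these libraries where they do the work, as an engineer would, in place of code of your own. Each camera call takes 0.05 s, during which the arm holds its last target.

## Working session

There is one attempt and no reset: what is moved stays moved. The work goes in short steps, each a Python script; the robot and the scene stay as the last script left them, time stands still between calls to the robot, and variables do not carry over. Pictures are saved under pics/ and viewed, and the job is handed in when it is done.

```bash
mkdir -p pics; ls; python3 - <<'E'
from bench import env, monitor, optics
import cv2, numpy as np
s=monitor.get_state(); print(s)
for n in ["scene","top","wrist"]:
    im,d=optics.capture(n); np.savez(f"pics/{n}0.npz",im=im,d=d)
    cv2.imwrite(f"pics/{n}0.png",im[:,:,::-1]); print(n,optics.get_calibration(n))
E
```

```text
pics
{'t': 0.0, 'joints': array([ 6.67496554e+01,  1.64536007e+01,  9.04219926e+01,  3.46084592e-04,
        7.32578565e+01, -8.59434927e+00]), 'qvel': array([-0.00856902, -0.00460036,  0.04360293, -0.11523578,  0.03231666,
        0.01802544]), 'tau': array([-9.02037991e-04, -4.05973184e+01, -2.92632347e+01, -1.71368324e-04,
        5.79935586e-03, -3.41493660e-06]), 'tool_pos': array([0.1706566 , 0.65281373, 0.40335254]), 'eef_rot': array([[-9.67461755e-01,  2.53015608e-01, -9.24739771e-04],
       [ 2.53017051e-01,  9.67459458e-01, -2.13770139e-03],
       [ 3.53776418e-04, -2.30211927e-03, -9.99997288e-01]]), 'ft_force': array([ 0.18843704, -0.36747798, -0.20770832]), 'torque': array([-0.00070178, -0.01117723, -0.02821097]), 'opening': 0.08549076842277345}
scene {'fx': 471.8417765032493, 'fy': 471.8417765032493, 'cx': 323.0096823636495, 'cy': 208.54907236349078, 'dist': array([-0.12940691,  0.        ,  0.        ,  0.        ,  0.        ]), 'extrinsics': array([[ 0.85751264, -0.27083021,  0.43740493,  1.19134805],
       [ 0.51423264,  0.47665603, -0.71299637, -0.93412188],
   
[... 413 characters left out ...]
7316, -0.00478277,  0.05498096],
       [-0.00535002,  0.07674675,  0.99703626,  1.27281815],
       [ 0.        ,  0.        ,  0.        ,  1.        ]])}
wrist {'fx': 292.23138855274544, 'fy': 292.23138855274544, 'cx': 318.08270281768796, 'cy': 197.47563801631134, 'dist': array([-0.04257824,  0.        ,  0.        ,  0.        ,  0.        ]), 'mount': array([[ 7.27643625e-04,  9.45476351e-01,  3.25689945e-01,
         8.45624251e-02],
       [ 9.99999701e-01, -7.72902300e-04,  9.57179817e-06,
        -3.32651976e-04],
       [ 2.60776416e-04,  3.25689840e-01, -9.45476631e-01,
         3.01539147e-02],
       [ 0.00000000e+00,  0.00000000e+00,  0.00000000e+00,
         1.00000000e+00]])}
```

View pics/scene0.png

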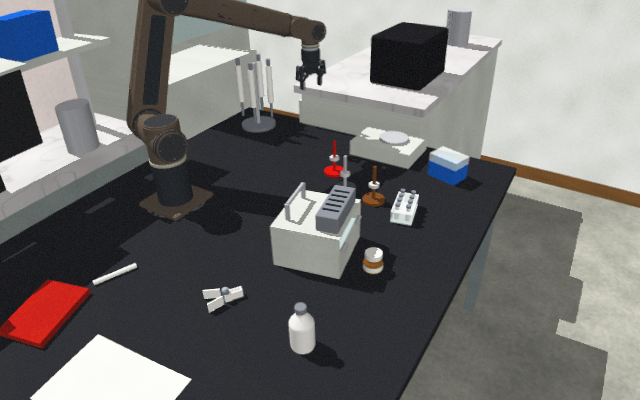

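View pics/top0.png

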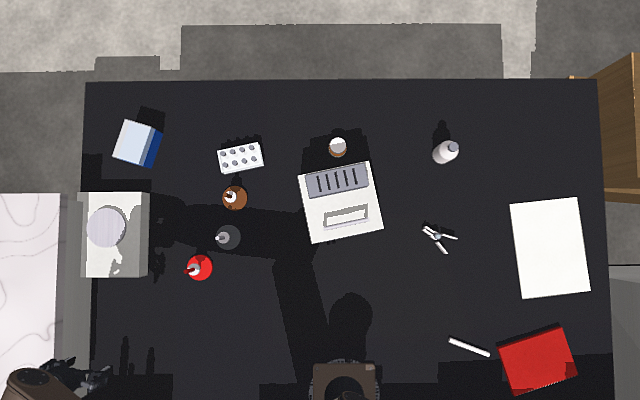

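View pics/wrist0.png

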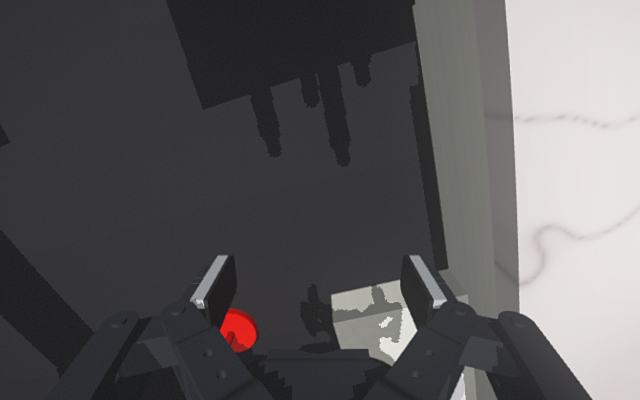

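The top view shows the grey stand at about (228,237) between two look-alikes, red at (200,267) and brown at (235,197). The clip is at (437,237), the box at about (340,202) with its bar at (347,215), the bottle at (446,152), the rack at (240,157) and the jar at (338,147). Next I'll measure these.

```bash
cat > h.py <<'E'
import numpy as np, cv2
from bench import env, monitor, optics
def ext(name,s=None):
    c=optics.get_calibration(name)
    if name=="wrist":
        T=np.eye(4); T[:3,:3]=s["eef_rot"]; T[:3,3]=s["tool_pos"]; return c,T@c["mount"]
    return c,c["extrinsics"]
def rays(name,uv,s=None):
    c,E=ext(name,s); K=np.array([[c["fx"],0,c["cx"]],[0,c["fy"],c["cy"]],[0,0,1]])
    p=cv2.undistortPoints(np.array(uv,float).reshape(-1,1,2),K,c["dist"]).reshape(-1,2)
    d=np.c_[p[:,0],-p[:,1],-np.ones(len(p))]
    return E[:3,3],d@E[:3,:3].T
def onplane(name,uv,z,s=None):
    o,d=rays(name,uv,s); t=(np.broadcast_to(z,len(d))-o[2])/d[:,2]; return o+d*t[:,None]
def withdepth(name,uv,dep,s=None):
    o,d=rays(name,uv,s); return o+d*np.asarray(dep)[:,None]
def cloud(name,dep,s=None):
    v,u=np.mgrid[:dep.shape[0],:dep.shape[1]]
    return withdepth(name,np.c_[u.ravel(),v.ravel()],dep.ravel(),s).reshape(dep.shape+(3,))
def R_down(yaw): # y axis of tool (jaw dir) at angle yaw in world
    y=np.array([np.cos(yaw),np.sin(yaw),0]); z=np.array([0,0,-1.]); return np.c_[np.cross(y,z),y,z]
E
python3 - <<'E'
from h import *
D=np.load("pics/top0.npz"); im=D["im"]; d=D["d"]
P=cloud("top",d)
for n,(u,v) in dict(clip=(437,237),stand=(228,237),bar=(347,215),bottle=(446,152),rack=(240,157),jar=(338,147),bench=(400,300)).items(): print(n,P[v,u].round(3))
c=cv2.resize(im[205:275,400:480],None,fx=8,fy=8,interpolation=cv2.INTER_NEAREST); cv2.imwrite("pics/clipz.png",c[:,:,::-1])
c=cv2.resize(im[155:250,290:390],None,fx=6,fy=6,interpolation=cv2.INTER_NEAREST); cv2.imwrite("pics/boxz.png",c[:,:,::-1])
c=cv2.resize(im[170:290,180:280],None,fx=5,fy=5,interpolation=cv2.INTER_NEAREST); cv2.imwrite("pics/standz.png",c[:,:,::-1])
E
```

```text
clip [ 0.483 -0.288  0.04 ]
stand [0.488 0.349 0.069]
bar [ 0.549 -0.007  0.133]
bottle [ 0.736 -0.306  0.098]
rack [0.736 0.32  0.044]
jar [0.761 0.015 0.061]
bench [ 0.287 -0.177  0.005]
```

View pics/clipz.png

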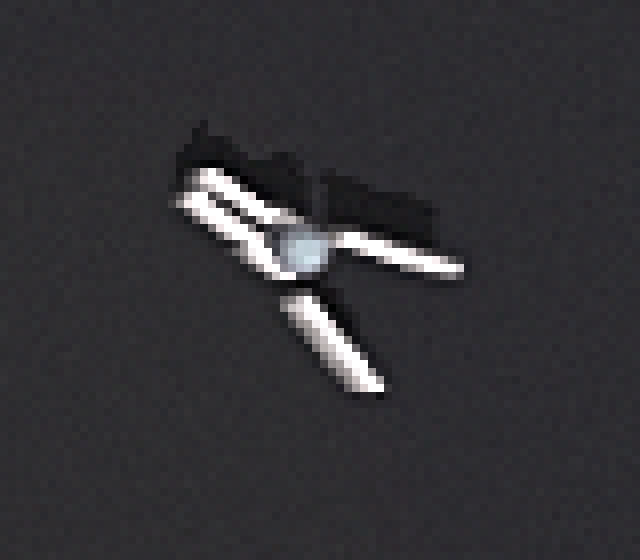

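View pics/standz.png

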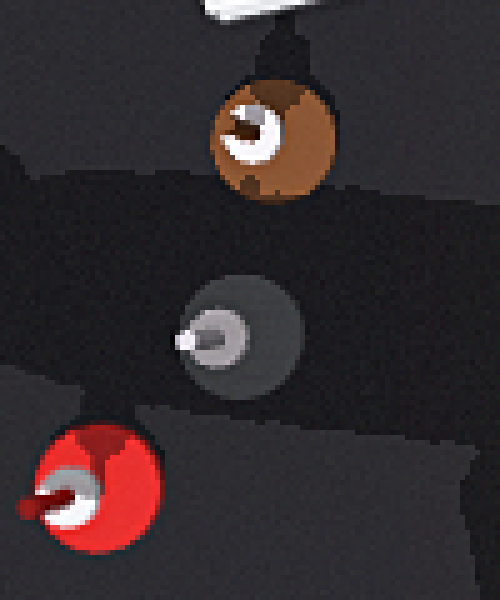

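View pics/boxz.png

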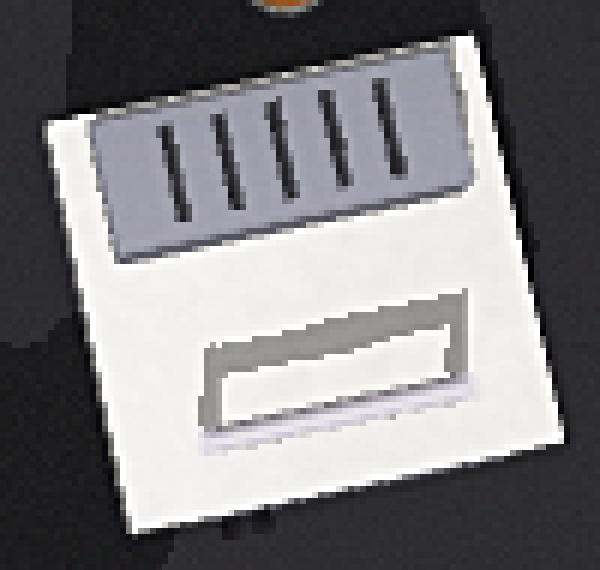

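```bash
python3 - <<'E'
from h import *
print("stand",onplane("top",[(228.1,236.9),(223.1,237.1),(216.7,237.7)],[0.012,0.07,0.135]).round(4))
D=np.load("pics/top0.npz"); im=D["im"]; d=D["d"]
core=onplane("top",[(437.6,235.8)],0.04)[0]
tip=onplane("top",[(400+195/8-.5,205+187/8-.5)],0.024)[0]
print("core",core,"tip",tip,"yaw",np.degrees(np.arctan2(*(tip-core)[1::-1])))
P=cloud("top",d)
# box: cover top points
def hsv(im): return cv2.cvtColor(im,cv2.COLOR_RGB2HSV)
m=(im.min(2)>200)&(abs(P[...,2]-0.137)<0.012)&(abs(P[...,1])<.2)
print(m.sum(),P[m].mean(0), P[(abs(P[...,2]-0.187)<.012)&(abs(P[...,1])<.2)].mean(0))
def corners(uvz,z):
    return onplane("top",np.array(uvz)/6+[289.5,154.5],z)
c=corners([(133,533),(566,440)],0.137); print(c)
b=corners([(205,442),(478,386)],0.185); print("bar ends",b,b.mean(0))
for k in (b,c):
    dd=k[0]-k[1]; print("yaw of y axis",np.degrees(np.arctan2(dd[1],dd[0]))-90, np.linalg.norm(dd))
E
```

```text
stand [[0.4872 0.3625 0.012 ]
 [0.4877 0.3634 0.07  ]
 [0.4873 0.3651 0.135 ]]
core [ 0.48644392 -0.28994164  0.04      ] tip [ 0.51114792 -0.25217013  0.024     ] yaw 56.8137923530317
2941 [0.56101324 0.0097966  0.1367327 ] [0.62458945 0.02038142 0.18694364]
[[ 0.4697114   0.09450012  0.137     ]
 [ 0.51198782 -0.11060113  0.137     ]]
bar ends [[ 0.51218642  0.05998389  0.185     ]
 [ 0.53662267 -0.06410756  0.185     ]] [ 0.52440455 -0.00206183  0.185     ]
yaw of y axis 11.140218773517958 0.12647456965217593
yaw of y axis 11.64695035809693 0.20941303412907147
```

```bash
python3 - <<'E'
from h import *
yaw=np.radians(57)
u=np.array([np.cos(yaw),np.sin(yaw),0])
clip=np.array([.4864,-.2899,0]); pad=clip-.042*u
st=np.array([.4873,.3635,0]); hg=np.array([.687,.0315,.085]); by=np.radians(11.4); bu=np.array([np.cos(by),np.sin(by),0])
print(pad)
for k,a in enumerate((yaw+np.pi/2,yaw-np.pi/2)):
    print("pick",a,env.solve_ik(pad+[0,0,.178],R_down(a)), env.solve_ik(pad+[0,0,.40],R_down(a)))
for cy in (30,57,90,110):
  for s in (90,-90):
    uu=np.array([np.cos(np.radians(cy)),np.sin(np.radians(cy)),0]); 
    q=st-.072*uu; print("place",cy,s,np.linalg.norm(q),env.solve_ik(q+[0,0,.245],R_down(np.radians(cy+s))),env.solve_ik(q+[0,0,.34],R_down(np.radians(cy+s))) is not None)
for s in (0,np.pi):
  for th in (0,.91):
    a=np.radians(31.2)+th; p=hg-bu*.193*np.cos(a)+[0,0,.193*np.sin(a)+.155]
    print("bar",th,p,env.solve_ik(p,R_down(by+s)))
E
```

```text
[ 0.46352516 -0.32512416  0.        ]
pick 2.5656340004316647 None None
pick -0.5759586531581287 [-4.53120504e+01  1.98116177e+01  1.12859386e+02 -2.54444375e-14
  4.73289959e+01 -1.23120504e+01] [-4.53120504e+01  2.96046323e+00  1.06140672e+02 -2.54444375e-14
  7.08988651e+01 -1.23120504e+01]
place 30 90 0.5365030271917963 [ 2.67807731e+01  1.01054931e+01  1.16194225e+02 -2.54444375e-14
  5.37002817e+01 -9.32192269e+01] True
place 30 -90 0.5365030271917963 [ 2.67807731e+01  1.01054931e+01  1.16194225e+02 -2.54444375e-14
  5.37002817e+01  8.67807731e+01] True
place 57 90 0.5409807696560186 [ 2.33277214e+01  1.06291486e+01  1.15577694e+02 -2.54444375e-14
  5.37931572e+01 -1.23672279e+02] True
place 57 -90 0.5409807696560186 [ 2.33277214e+01  1.06291486e+01  1.15577694e+02 -2.54444375e-14
  5.37931572e+01  5.63277214e+01] True
place 90 90 0.5678323167978377 [ 2.06521860e+01  1.37223079e+01  1.11844864e+02 -2.54444375e-14
  5.44328280e+01 -1.59347814e+02] True
place 90 -90 0.5678323167978377 [ 2.06521860e+01  1.37223079e+01  1.11844864e+02 -2.54444375e-14
  5.44328280e+01  2.06521860e+01] True
place 110 90 0.5912615608501169 None False
place 110 -90 0.5912615608501169 [ 2.01979190e+01  1.63675406e+01  1.08532239e+02 -2.54444375e-14
  5.51002202e+01  1.97918991e-01] True
bar 0 [ 0.52517164 -0.00113032  0.33997921] [-1.12002693e+01  1.12797503e+00  1.14628883e+02 -2.54444375e-14
  6.42431418e+01 -2.26002693e+01]
bar 0.91 [0.66505522 0.02707516 0.43169728] [-6.38785845e+00  1.41757185e+01  9.02123148e+01 -2.54444375e-14
  7.56119667e+01 -1.77878585e+01]
bar 0 [ 0.52517164 -0.00113032  0.33997921] [-1.12002693e+01  1.12797503e+00  1.14628883e+02 -2.54444375e-14
  6.42431418e+01  1.57399731e+02]
bar 0.91 [0.66505522 0.02707516 0.43169728] [-6.38785845e+00  1.41757185e+01  9.02123148e+01 -2.54444375e-14
  7.56119667e+01  1.62212142e+02]
```

```bash
python3 - <<'E'
from h import *
def look(n):
    env.sleep(0.2); s=monitor.get_state(); im,d=optics.capture("wrist"); np.savez(f"pics/{n}.npz",im=im,d=d,pos=s["tool_pos"],rot=s["eef_rot"]); cv2.imwrite(f"pics/{n}.png",im[:,:,::-1]); print(n,s["t"],s["tool_pos"])
cy=np.radians(80); u=np.array([np.cos(cy),np.sin(cy),0])
env.move_pose(np.array([.4873,.3635,.42])-.072*u,R_down(cy-np.pi/2)); look("w_st")
cy=np.radians(57); u=np.array([np.cos(cy),np.sin(cy),0])
env.move_pose([.4635,-.325,.33],R_down(cy-np.pi/2)); look("w_cl")
E
```

```text
w_st 2.075 [0.47447637 0.29331706 0.41993287]
w_cl 4.5583 [ 0.46388923 -0.32439551  0.33009687]
```

View pics/w_st.png

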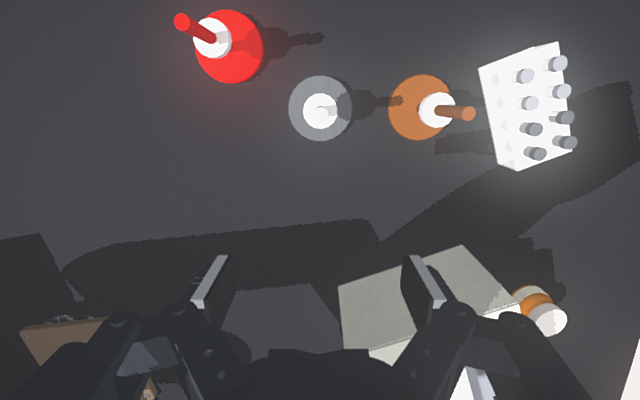

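View pics/w_cl.png

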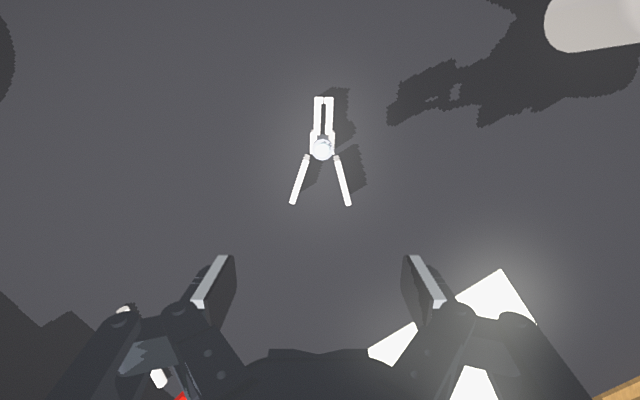

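The wrist pictures show the grey stand foot at about (320,108) with its collar at (320,110). In the second one the clip's core is at (322,149), its jaws point up to about (324,98), and the paddle ends are at (292,204) and (349,205). I'll extract these more precisely.

```bash
python3 - <<'E'
from h import *
A=np.load("pics/w_st.npz"); im=A["im"]; s=dict(tool_pos=A["pos"],eef_rot=A["rot"])
c=cv2.resize(im[65:150,275:365],None,fx=6,fy=6,interpolation=cv2.INTER_NEAREST); 
B=np.load("pics/w_cl.npz"); ib=B["im"]; sb=dict(tool_pos=B["pos"],eef_rot=B["rot"])
c2=cv2.resize(ib[85:215,280:365],None,fx=4,fy=4,interpolation=cv2.INTER_NEAREST)
h=max(c.shape[0],c2.shape[0]); pad=lambda x:cv2.copyMakeBorder(x,0,h-x.shape[0],0,0,cv2.BORDER_CONSTANT)
cv2.imwrite("pics/z2.png",np.hstack([pad(c)[:, :440],pad(c2)])[:,:,::-1])
# clip white mask
g=ib.min(2); m=(g>170).astype(np.uint8); m[:90]=0;m[210:]=0;m[:,:285]=0;m[:,360:]=0
n,l,st,ce=cv2.connectedComponentsWithStats(m)
for i in range(1,n): print(st[i],ce[i])
P=cloud("wrist",B["d"],sb); 
print("core depth pt",P[149,322],"tips",P[100,319],P[100,329],"pads",P[200,293],P[200,348])
# stand
g=im.astype(int).min(2); m=((g>190)).astype(np.uint8); m[:80]=0;m[140:]=0;m[:,:290]=0;m[:,:][:,352:]=0
n,l,st,ce=cv2.connectedComponentsWithStats(m)
for i in range(1,n): print("col",st[i],ce[i])
i=1+st[1:,4].argmax(); ct=cv2.findContours((l==i).astype(np.uint8),0,2)[0][0]; print(cv2.minEnclosingCircle(ct), cv2.fitEllipse(ct))
print("collar",onplane("wrist",[cv2.fitEllipse(ct)[0]],.07,s))
hs=(im.astype(int).min(2)>92).astype(np.uint8); hs[:65]=0;hs[148:]=0;hs[:,:280]=0;hs[:,360:]=0
ct=max(cv2.findContours(hs,0,2)[0],key=len); e=cv2.fitEllipse(cv2.convexHull(ct)); print(e,onplane("wrist",[e[0]],.012,s))
E
```

```text
[ 310   96   25   65 1140] [322.41929825 129.70614035]
[289 154  21  51 353] [299.16147309 179.01983003]
[333 155  19  51 340] [341.92058824 180.39117647]
core depth pt [ 0.48805357 -0.2929473   0.03952335] tips [ 0.50842801 -0.25652426  0.02509889] [ 0.51596783 -0.26139894  0.02462657] pads [ 0.43643636 -0.32106492  0.03006487] [ 0.48176177 -0.35012162  0.03068622]
col [303  93  34  36 972] [319.69444444 110.62139918]
((319.96295166015625, 110.59259033203125), 17.8529109954834) ((319.7389831542969, 110.66716766357422), (33.81479263305664, 35.14109802246094), 177.9014892578125)
collar [[0.48783183 0.36207811 0.07      ]]
((319.26861572265625, 107.86624145507812), (64.31586456298828, 66.5743408203125), 178.48863220214844) [[0.48771976 0.36302833 0.012     ]]
```

View pics/z2.png

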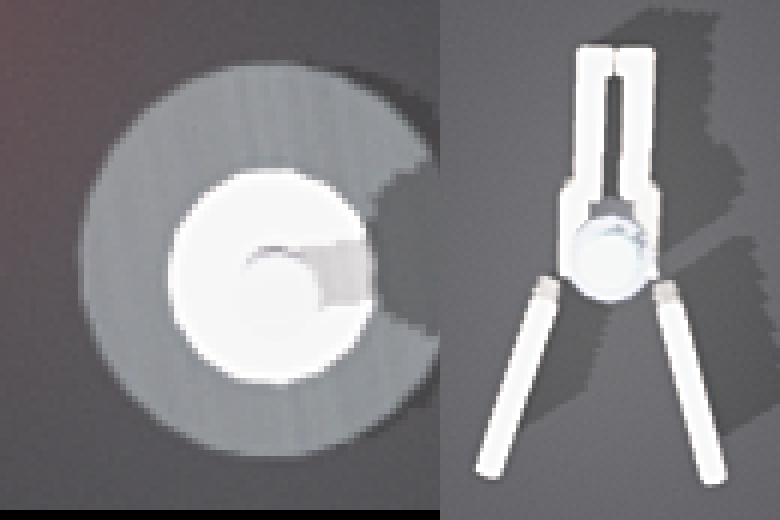

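```bash
python3 - <<'E'
from h import *
B=np.load("pics/w_cl.npz"); sb=dict(tool_pos=B["pos"],eef_rot=B["rot"])
def z(x,y): return ((x-440)/4+279.5,y/4+84.5)
p=onplane("wrist",[z(611,260),z(614,45),z(488,479),z(712,484)],[.038,.024,.030,.030],sb); print(p.round(4))
e=(p[2]+p[3])/2; core,tip=p[0],p[1]
for a,b in ((core,tip),(e,core),(e,tip)): print(np.degrees(np.arctan2(*(b-a)[1::-1])),np.linalg.norm((b-a)[:2]))
print(np.linalg.norm(p[2]-p[3]))
E
```

```text
[[ 0.4879 -0.2937  0.038 ]
 [ 0.5134 -0.2554  0.024 ]
 [ 0.4327 -0.3239  0.03  ]
 [ 0.4783 -0.355   0.03  ]]
56.27948553277419 0.0459994604697627
54.73941082879354 0.05610723947134418
55.43321585277593 0.10209756892761254
0.05523818664961725
```

```bash
python3 - <<'E'
from h import *
cy=np.radians(55.6); R=R_down(cy-np.pi/2); x,y=.4642,-.3279
env.move_pose([x,y,.26],R); env.line_to([x,y,.178],vel=.1)
s=monitor.get_state(); print(s["t"],s["tool_pos"],s["ft_force"])
env.move_gripper(.02)
s=monitor.get_state(); print(s["t"],s["tool_pos"],s["ft_force"],s["opening"])
env.line_to([x,y,.33],vel=.12); env.sleep(.2)
s=monitor.get_state(); print(s["t"],s["tool_pos"],s["ft_force"],s["opening"])
for n in ("wrist","scene"):
    im,d=optics.capture(n); np.savez(f"pics/pk_{n}.npz",im=im,d=d,pos=s["tool_pos"],rot=s["eef_rot"]); cv2.imwrite(f"pics/pk_{n}.png",im[:,:,::-1])
im=cv2.imread("pics/pk_scene.png")[140:320,130:330]; cv2.imwrite("pics/pk_scz.png",cv2.resize(im,None,fx=3,fy=3))
E
```

```text
5.9583 [ 0.46455897 -0.32824843  0.17875977] [ 0.63024764  0.39518096 -0.2411499 ]
6.55 [ 0.46550897 -0.32951606  0.1817379 ] [-2.68405049  0.16856936 11.21338906] 0.022735740144755823
8.1667 [ 0.4640981  -0.32783189  0.32923739] [-0.62147601 -0.02774178 -0.4555037 ] 0.02261194401113613
```

View pics/pk_wrist.png

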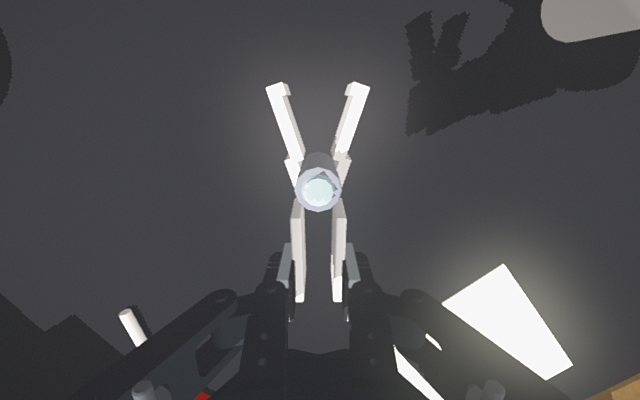

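View pics/pk_scz.png

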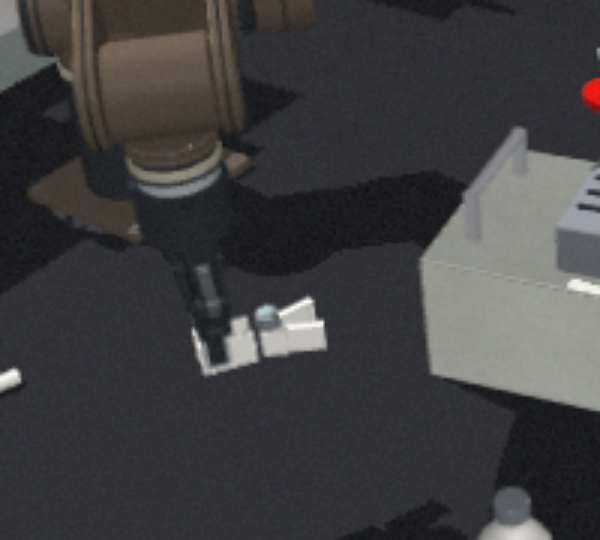

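The clip is held and fully open. Its core is at (318,190), the jaw ends at (278,88) and (358,88), and the paddles run down between the pads. I'll check its level and its offset from the tool with depth.

```bash
python3 - <<'E'
from h import *
A=np.load("pics/pk_wrist.npz"); s=dict(tool_pos=A["pos"],eef_rot=A["rot"]); P=cloud("wrist",A["d"],s)
T=(P-A["pos"])@A["rot"]  # tool coords
for n,(u,v) in dict(dome=(318,190),jl=(280,100),jr=(355,100),jl2=(296,145),jr2=(341,145),pl=(298,220),pr=(340,220),pl2=(299,240),pr2=(339,240),rim=(302,190),rimr=(336,190)).items():
    print(n,np.median(T[v-1:v+2,u-1:u+2].reshape(-1,3),0).round(4))
m=(A["im"].min(2)>200)&(A["d"]>.0)&(A["d"]<.30)
m[:80]=0;m[160:]=0;m[:,:260]=0;m[:,375:]=0
print(np.c_[T[m]].min(0),T[m].max(0))
E
```

```text
dome [ 0.0482 -0.0004  0.1413]
jl [ 0.0824 -0.0162  0.1574]
jr [0.0825 0.0149 0.1573]
jl2 [ 0.0637 -0.01    0.1578]
jr2 [0.0637 0.0096 0.1576]
pl [ 0.0308 -0.0094  0.1513]
pr [0.0311 0.0096 0.1514]
pl2 [ 0.0207 -0.0092  0.1513]
pr2 [0.021  0.0093 0.1513]
rim [ 0.0474 -0.0069  0.1438]
rimr [0.047  0.007  0.1453]
[ 0.02897128 -0.05062859  0.1548485 ] [0.09754611 0.04877895 0.33087358]
```

```bash
python3 - <<'E'
from h import *
cy=np.radians(80); R=R_down(cy-np.pi/2); u=np.array([np.cos(cy),np.sin(cy),0]); p=np.array([.4877,.3625,0])-.0765*u
s=monitor.get_state(); x,y,_=s["tool_pos"]
env.line_to([x,y,.45],vel=.2)
env.move_pose(p+[0,0,.45],R); env.line_to(p+[0,0,.34],vel=.12); env.sleep(.15)
s=monitor.get_state(); print(s["t"],s["tool_pos"]-p,s["ft_force"],s["opening"])
im,d=optics.capture("wrist"); np.savez("pics/pl1.npz",im=im,d=d,pos=s["tool_pos"],rot=s["eef_rot"]); cv2.imwrite("pics/pl1.png",im[:,:,::-1])
E
```

```text
12.4333 [2.78075686e-04 1.24669001e-04 3.41154866e-01] [-0.30617824  0.48820881 -1.28388008] 0.022462789735373394
```

View pics/pl1.png

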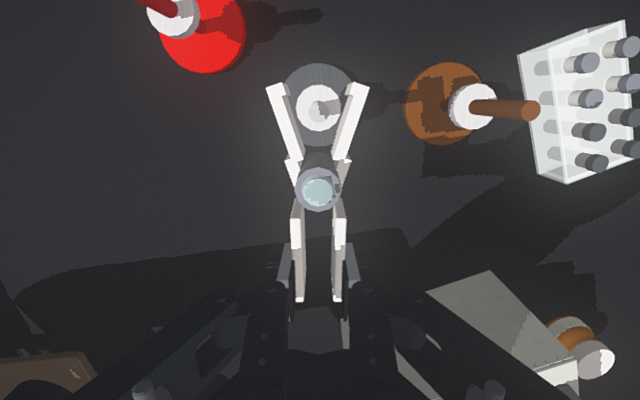

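The post at about (318,108) is centred between the open jaws, well ahead of the core at (318,189). Now I'll lower it.

```bash
python3 - <<'E'
from h import *
cy=np.radians(80); u=np.array([np.cos(cy),np.sin(cy),0]); p=np.array([.4877,.3625,0])-.0765*u
f0=monitor.get_state()["ft_force"]
def pr(): s=monitor.get_state(); print(s["t"],s["tool_pos"].round(4),(s["ft_force"]-f0).round(2),round(s["opening"],4)); return s
env.line_to(p+[0,0,.262],vel=.1); pr()
z=.260
while z>.2475:
    env.line_to(p+[0,0,z],vel=.05); s=pr()
    if (s["ft_force"]-f0)[2]>4: break
    z-=.003
im,d=optics.capture("wrist"); np.savez("pics/pl2.npz",im=im,d=d,pos=s["tool_pos"],rot=s["eef_rot"]); cv2.imwrite("pics/pl2.png",im[:,:,::-1])
im,d=optics.capture("scene"); cv2.imwrite("pics/pl2s.png",cv2.resize(im[90:230,260:440],None,fx=4,fy=4)[:,:,::-1])
E
```

```text
13.4167 [0.4748 0.2873 0.2627] [-0.17  1.31  0.28] 0.0224
13.6667 [0.4745 0.2872 0.2605] [-0.6   0.1   0.04] 0.0226
13.9167 [0.4743 0.2871 0.2567] [ 0.54  1.2  -0.24] 0.0224
14.1667 [0.4743 0.2871 0.2536] [-0.69 -0.06 -0.44] 0.0225
14.4167 [0.4748 0.2873 0.2516] [-0.64  0.95  1.81] 0.0223
14.6667 [0.4752 0.2872 0.2497] [-1.47 -1.92  8.07] 0.0226
```

View pics/pl2.png

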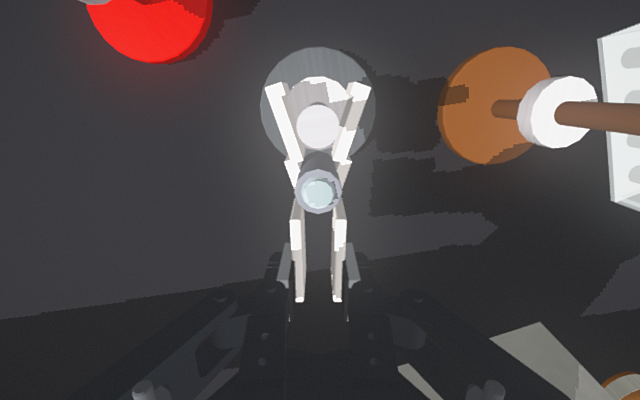

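View pics/pl2s.png

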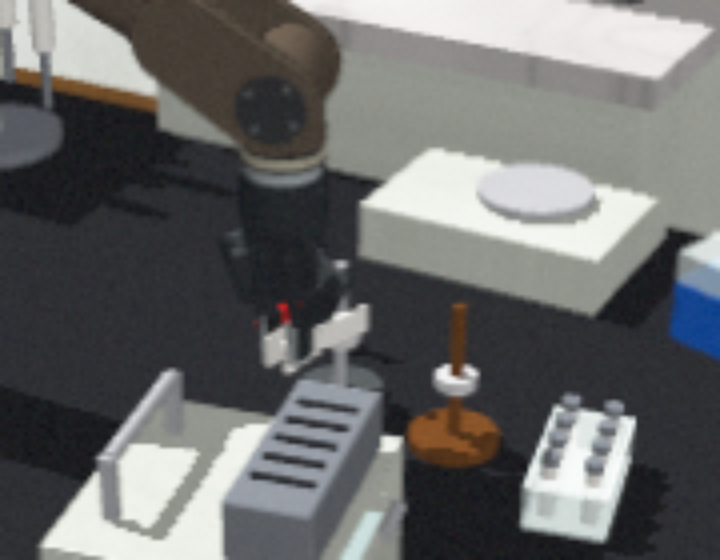

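It's seated on the collar with 8 N downward, and the post is between the jaws. Releasing it in two stages.

```bash
python3 - <<'E'
from h import *
def pr(): s=monitor.get_state(); print(s["t"],s["tool_pos"].round(4),s["ft_force"].round(2),round(s["opening"],4)); return s
env.move_gripper(.045); pr(); env.move_gripper(.085); env.sleep(.2); s=pr()
im,d=optics.capture("wrist"); np.savez("pics/rl.npz",im=im,d=d,pos=s["tool_pos"],rot=s["eef_rot"]); cv2.imwrite("pics/rl.png",im[:,:,::-1])
P=cloud("wrist",d,s); A=P-0
for n,(u,v) in dict(dome=(318,190),posttop=(318,126)).items(): print(n,P[v,u].round(4))
E
```

```text
15.1167 [0.4743 0.2871 0.2475] [ 0.33 -0.08  0.4 ] 0.0452
15.7917 [0.4744 0.2872 0.248 ] [-0.27 -0.2   0.55] 0.0853
dome [0.4823 0.3356 0.1085]
posttop [0.487  0.3623 0.1356]
```

View pics/rl.png

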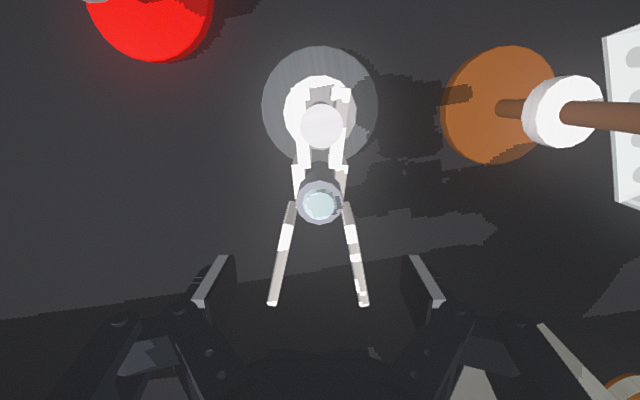

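The jaws are shut on the post at (320,127), and the paddle ends at (272,303) and (363,303) are clear of the pads. Next I'll rise, check the clip, then look at the box.

```bash
python3 - <<'E'
from h import *
def cap(n,s,c="wrist"):
    im,d=optics.capture(c); np.savez(f"pics/{n}.npz",im=im,d=d,pos=s["tool_pos"],rot=s["eef_rot"]); cv2.imwrite(f"pics/{n}.png",im[:,:,::-1]); return im,d
s=monitor.get_state(); x,y,z=s["tool_pos"]
env.line_to([x,y,.38],vel=.12); env.sleep(.15); s=monitor.get_state(); im,d=cap("up",s)
by=np.radians(11.4); bu=np.array([np.cos(by),np.sin(by),0])
env.line_to([x,y,.45],vel=.2)
env.move_pose([.5252,-.0012,.45],R_down(by)); env.sleep(.2); s=monitor.get_state(); print(s["t"],s["tool_pos"]); im,d=cap("bx",s)
E
```

```text
19.1167 [ 5.25209748e-01 -1.38987663e-04  4.49860972e-01]
```

View pics/up.png

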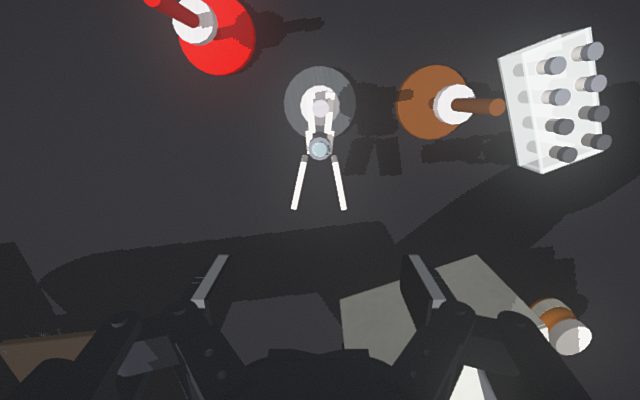

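View pics/bx.png

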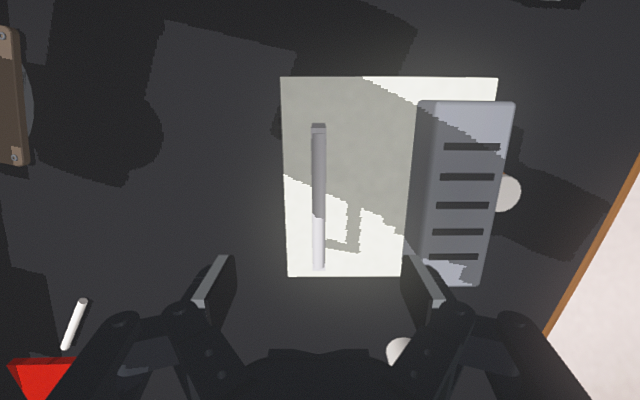

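The clip sits on the collar with its core at (319,148) and the post at (319,105). The bar runs from (318,124) to (318,271), parallel to the pads.

```bash
python3 - <<'E'
from h import *
A=np.load("pics/up.npz"); s=dict(tool_pos=A["pos"],eef_rot=A["rot"]); P=cloud("wrist",A["d"],s)
for n,(u,v) in dict(core=(319,148),pl=(299,188),pr=(338,188),jl=(309,118),jr=(331,118)).items(): print(n,np.median(P[v-1:v+2,u-1:u+2].reshape(-1,3),0).round(4))
B=np.load("pics/bx.npz"); s=dict(tool_pos=B["pos"],eef_rot=B["rot"]); im=B["im"]; P=cloud("wrist",B["d"],s)
m=(abs(P[...,2]-.187)<.01)&(np.arange(640)[None]<335)&(np.arange(640)[None]>300)
q=P[m]; print(m.sum(),q.mean(0)); v,u=np.nonzero(m); print(v.min(),v.max(),u.min(),u.max())
c=q[:,:2]-q[:,:2].mean(0); w=np.linalg.svd(c,full_matrices=False)[2][0]; print("bar yaw",np.degrees(np.arctan2(w[1],w[0]))%180-90, np.ptp(c@w), q[:,:2].mean(0)+w*((c@w).max()+(c@w).min())/2, q[:,2].max())
# center of u at rows and edge fits
for vv in (150,180,210,240): print(vv,u[v==vv].min(),u[v==vv].max(), end="; ")
# cover top front edge/back corners
k=onplane("wrist",[(281,78),(288.5,276.5),(498,78)],.137,s); print(k.round(4)); 
T=(q-B["pos"])@B["rot"]; print("tool y of bar",T[:,1].mean(), "x range",T[:,0].min(),T[:,0].max())
E
```

```text
core [0.4816 0.3306 0.1095]
pl [0.4576 0.2969 0.0995]
pr [0.4921 0.2909 0.0991]
jl [0.4773 0.3545 0.0945]
jr [0.4955 0.3514 0.0946]
2021 [0.52423196 0.00403748 0.19028023]
127 270 311 326
bar yaw 11.657048296880092 0.12853275063749012 [ 0.52561232 -0.00265331] 0.19354437941662025
150 312 326; 180 312 325; 210 312 325; 240 313 325; [[ 0.4716  0.0917  0.137 ]
 [ 0.5134 -0.1129  0.137 ]
 [ 0.6656  0.133   0.137 ]]
tool y of bar -8.80012181443655e-05 x range -0.06685159871895015 0.061650493303284405
```

```bash
python3 - <<'E'
from h import *
by=np.radians(11.6); bu=np.array([np.cos(by),np.sin(by),0]); hg=np.array([.6874,.0302,.085])
def pr(): s=monitor.get_state(); print(round(s["t"],2),s["tool_pos"].round(4),s["ft_force"].round(2),s["torque"].round(2),round(s["opening"],4)); return s
def pt(th): a=np.arctan2(.1,.165)+th; r=np.hypot(.1,.165); return hg-bu*r*np.cos(a)+[0,0,r*np.sin(a)+.155]
R=R_down(by)
env.move_gripper(.06)
env.line_to(pt(0)+[0,0,.03],vel=.12,attitude=R); env.line_to(pt(0),vel=.06); pr()
env.move_gripper(0.0); pr()
for th in (.08,.16,.24): env.line_to(pt(th),vel=.06); s=pr()
im,d=optics.capture("scene"); cv2.imwrite("pics/l1.png",im[:,:,::-1])
E
```

```text
21.01 [ 0.5258 -0.003   0.3398] [ 0.    0.11 -0.24] [ 0.   -0.03  0.04] 0.0602
21.52 [ 0.5259 -0.003   0.3405] [-1.37 -0.84  3.05] [0.03 0.16 0.01] 0.01
21.93 [ 0.5338 -0.0014  0.3522] [-3.23 -3.38 -3.74] [-0.51  0.65  0.02] 0.0101
22.33 [0.5431 0.0006 0.3649] [-5.46 -3.26 -2.01] [-0.52  1.11  0.03] 0.0101
22.74 [0.5532 0.0026 0.3766] [-5.47 -2.19  0.5 ] [-0.57  1.35 -0.02] 0.0095
```

View pics/l1.png

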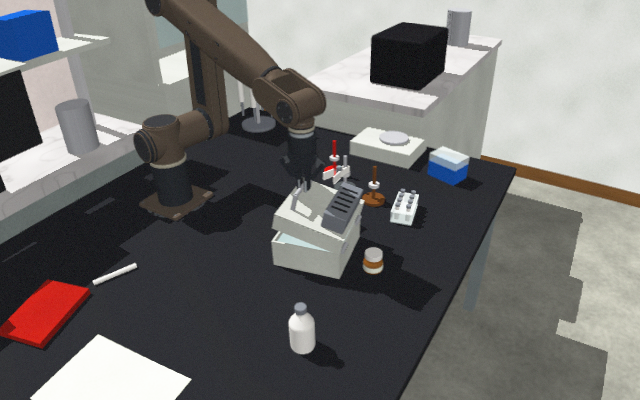

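The cover is open at its front edge (about 275,215), with the gripper on the bar. Forces are low, so I'll continue.

```bash
python3 - <<'E'
from h import *
by=np.radians(11.6); bu=np.array([np.cos(by),np.sin(by),0]); hg=np.array([.6874,.0302,.085])
def pr(): s=monitor.get_state(); print(round(s["t"],2),s["tool_pos"].round(4),s["ft_force"].round(2),s["torque"].round(2),round(s["opening"],4)); return s
def pt(th): a=np.arctan2(.1,.165)+th; r=np.hypot(.1,.165); return hg-bu*r*np.cos(a)+[0,0,r*np.sin(a)+.155]
for th in (.32,.4,.48,.56,.64,.72,.80,.86,.91): env.line_to(pt(th),vel=.06); s=pr()
env.sleep(.5); s=pr(); print(pt(.91))
for n in ("scene","top","wrist"):
    im,d=optics.capture(n); np.savez(f"pics/f_{n}.npz",im=im,d=d,pos=s["tool_pos"],rot=s["eef_rot"]); cv2.imwrite(f"pics/f_{n}.png",im[:,:,::-1])
im=cv2.imread("pics/f_scene.png")[100:290,240:440]; cv2.imwrite("pics/f_scz.png",cv2.resize(im,None,fx=3,fy=3))
E
```

```text
23.2 [0.5647 0.005  0.3888] [-7.45 -3.4   4.26] [-0.38  1.21  0.02] 0.0097
23.61 [0.5767 0.0075 0.3989] [-7.63 -1.38  6.56] [-0.26  1.3   0.01] 0.0098
24.02 [0.5894 0.0102 0.408 ] [-7.73 -1.23  7.24] [-0.29  1.32  0.03] 0.0096
24.43 [0.6027 0.0129 0.416 ] [-7.49 -1.25  7.23] [-0.29  1.29 -0.02] 0.0102
24.83 [0.6166 0.0158 0.4229] [-6.14 -1.06  7.76] [-0.23  1.29  0.04] 0.01
25.24 [0.631  0.0187 0.4276] [-4.12 -1.35  6.49] [-0.19  0.92 -0.01] 0.01
25.65 [0.6457 0.0218 0.4321] [-4.21 -0.83  7.46] [-0.19  0.79  0.05] 0.0095
25.99 [0.657  0.0241 0.4349] [-1.42 -0.38  7.33] [-0.07  0.48  0.02] 0.0097
26.3 [0.6661 0.026  0.436 ] [-2.28 -1.09  8.  ] [-0.21  0.87  0.01] 0.01
26.8 [0.6659 0.026  0.436 ] [-3.29 -0.92  7.78] [-0.21  0.87  0.01] 0.0097
[0.66553816 0.02571241 0.43164269]
```

View pics/f_scz.png

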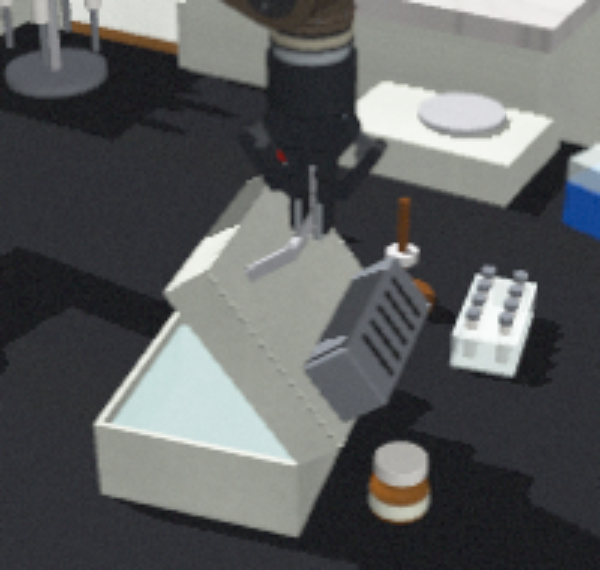

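View pics/f_wrist.png

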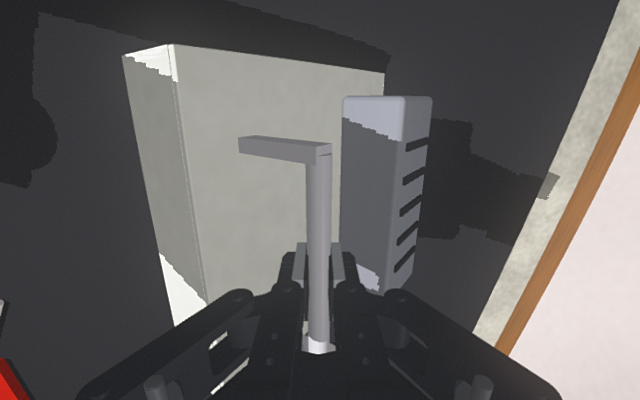

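View pics/f_top.png

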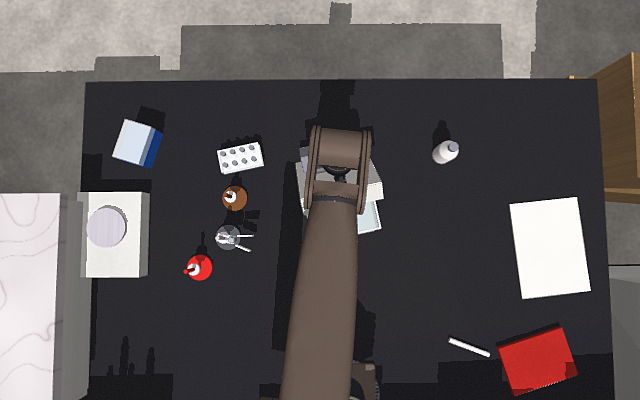

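The bar is between the pads with the cover tilted, and the clip is still on the post at (228,238) in the top view. I'll measure the cover angle by fitting a plane to its top.

```bash
python3 - <<'E'
from h import *
by=np.radians(11.6); bu=np.array([np.cos(by),np.sin(by),0])
def plane(P,poly,n):
    m=np.zeros(P.shape[:2],np.uint8); cv2.fillPoly(m,[np.array(poly)],1); q=P[m>0]; q=q[np.isfinite(q).all(1)]
    q=q[abs(q-np.median(q,0)).max(1)<.15]; nn=np.linalg.svd(q-q.mean(0),full_matrices=False)[2][2]; nn*=np.sign(nn[2]); print(n,len(q),q.mean(0).round(3),nn.round(3),"tilt",np.arctan2(nn@bu,nn[2]))
F=np.load("pics/f_wrist.npz"); s=dict(tool_pos=F["pos"],eef_rot=F["rot"])
plane(cloud("wrist",F["d"],s),[(190,60),(330,75),(330,130),(235,130),(230,260),(215,260)],"wrist top")
F=np.load("pics/f_scene.npz"); P=cloud("scene",F["d"])
z=lambda a:[(int(240+x/3),int(100+y/3)) for x,y in a]
plane(P,z([(215,270),(250,290),(320,350),(320,400),(280,360)]),"scene top")
print(P[200,320])
s=monitor.get_state(); g=s["tool_pos"]+.155*s["eef_rot"][:,2]-np.array([.6874,.0302,.085]); print("from tool", np.arctan2(g[2],-g@bu)-np.arctan2(.1,.165), np.hypot(g[2],g@bu))
F=np.load("pics/f_top.npz"); c=F["im"][215:265,200:270]; cv2.imwrite("pics/f_tz.png",cv2.resize(c,None,fx=8,fy=8)[:,:,::-1])
E
```

```text
wrist top 12068 [0.618 0.088 0.244] [0.776 0.16  0.61 ] tilt 0.914935510434959
scene top 451 [ 0.68  -0.053  0.207] [0.756 0.17  0.632] tilt 0.8864419520186163
[ 0.65200612 -0.06888466  0.24250512]
from tool 0.9199531551744308 0.1971377446523385
```

View pics/f_tz.png

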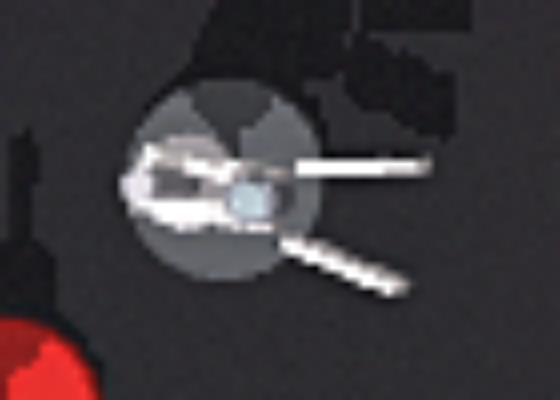

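The cover reads 0.89 to 0.92 rad by three estimates, and the clip is seated and clear of the arm. Handing in.

```bash
python3 - <<'E'
from h import *
s=monitor.get_state(); print(s["t"],abs(s["qvel"]).max(),s["opening"],s["ft_force"])
print(env.sign_off()); print(monitor.get_state()["t"])
E
```

```text
26.95 0.10406735341481547 0.009654716761026973 [-3.33607005 -0.18032937  6.83834447]
the job is handed in; nothing more can be done
None
the job is handed in; nothing more can be done
```

I clipped the sensor onto the grey stand's post and let go of it. Then I raised the cover by the middle of its bar to the balance point and handed the job in at t ≈ 27 s, still holding the handle. The sign-off reports no verdict.

**Clip:** after release, depth readings put its underside at about 70 mm, level to about 1 mm. The post was about 30 mm ahead of its core, with the jaws shut on it and the fingers clear. The final top view still showed it on the post.

**Cover:** three estimates of its angle gave 0.915 rad (wrist depth), 0.886 rad (scene depth) and 0.920 rad (tool position). They differ by 0.03 rad, and all lie inside 0.83–0.99. The cover looked still, and the force at the wrist was about 8 N.

**Bystanders:** I kept clear of the bottle, rack and jar. The bottle and rack look unmoved in the final views. The arm hid the jar from above, but it looks upright and in place in the scene view.

One disagreement: the tool ended about 4 mm higher than planned on the arc. The bar is probably sitting slightly low between the pads, well within the 40 mm allowance.

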